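Hold the sample divider's gate open at its mark

TASK

Set the grain sample divider for a chute check: throw its black-knobbed selector lever out of park and let it seat in the notch at the green disc, and only then pull the orange spring-return gate handle out towards the front until its pointer is level with the red mark. Hold it there with the fingers and finish while still holding it: do not let go, or the gate springs shut. Leave the jar, the brass weight and the tin beside the divider where they stand.

Things in the scene. Friction and masses are not known exactly. Their poses are not given: they have to be found in the camera images.
- divider: Fixed sample divider: grey base plate 310 x 300 x 12 mm; white housing 86 mm high, its front face 30 mm behind the origin; hopper on it to 152 mm, centre 105 mm behind the origin. Origin: under the plate, on the bench, 60 mm left of the lever's pivot. x points from front (robot side) to back, y left, z up. Lever at the right front, gate handle at the left front, both clear of the housing.
- selector (a joint): Lever angle (rad) about an upright axis: 0 in park (rightmost), grows as the knob swings left (clockwise from above), stop at 1.41. Notches at 0, 0.45, 0.90, 1.35; a spring ball draws it in within about 0.08 rad, elsewhere it stays where left. 2 to 3 N at the knob takes it out of a notch. At reading q it points from the pivot along the divider's -x turned by 0.675 - q towards its -y.
- selector_grip (a point): Centre of the lever's upright black knob, 75 mm from the pivot: 18 mm in diameter, from 58 to 100 mm above the bench; this point is 80 mm above the bench. The flat lever arm below it is at 47 to 54 mm.
- selector_pivot (a point): Point on the lever's upright turning axis, 80 mm above the bench.
- selector_nose (a point): Point on the lever's line 100 mm from the pivot, 5 mm beyond the tip of its red nose, 50 mm above the bench. It lies over the disc of the notch in which the lever sits.
- green_disc (a point): Centre of the top of the green disc (16 mm in diameter, 32 mm above the bench), 100 mm from the pivot, at one of the three notches 0.45, 0.90, 1.35. The other two notches have white discs, park has none.
- gate: Gate slide (steel blade 40 mm wide, 40 to 46 mm above the bench) with orange upright handle; slides along the divider's x: shut at rest, pulls out to the divider's -x (front), at most 65 mm. A spring pulls it shut with 2.7 N at rest to 6 N at 55 mm. Shut, its origin is 10 mm in front of and 85 mm left of the divider's origin, at bench height.
- gate_grip (a point): Middle of the orange gate handle, 83 mm above the bench: an upright block 20 mm along the divider's x, 22 mm along its y, from 51 to 106 mm above the bench. On its foot is a block 34 mm wide up to 51 mm.
- gate_pointer (a point): Tip of the gate's black pointer, which sticks out to the left of the handle's foot, 37 mm left of the handle's middle and level with it along the divider's x, 45 mm above the bench. It moves with the gate.
- red_mark (a point): Middle of the red line (4 mm wide, across the rail) of the red clip on the scale rail left of the gate, 43 mm above the bench, axes as the divider's. It stands 30 to 52 mm in front of where the pointer is when the gate is shut. The clip cannot be moved.
- jar: Glass jar with blue cap, 54 mm in diameter, 92 mm high, loose, left of the divider; origin centre of its underside. Bystander.
- brass_weight: Brass weight, 26 mm in diameter, 42 mm high, loose, left of the divider; origin centre of its underside. Bystander.
- sample_tin: Round grey lidded tin, 62 mm in diameter, 24 mm high, loose, right of the divider; origin centre of its underside. Bystander.

How it is judged:
By the outcome, as a careful person would: the job done as asked, in the order asked, and still so for the second after the job is handed in, while the arm keeps its last pose, push and grip.
It also fails if it takes over 45 s, if anything falls off the work surface, if the arm or the gripper's body presses on something with over 40 N, if the wrist force passes 120 N, or if a joint passes its speed limit or range.

ROBOT

A 7-joint arm with a two-finger parallel gripper is mounted at the origin on a cart in front of the work surface, level with it; the furniture and walls round the work are solid. World frame = base frame: x ahead of the robot, y to its left, z up, the work surface at z = 0. Lengths are in m, angles in rad, forces in N, time in s.
With the tool pointing down it reaches from about 0.4 to 0.85 m from the base axis. Payload 10.4 kg.
Tool frame: the origin (TCP) lies at the very end of the fingers, on their centre line; the grasp point (between the pads) lies 19 mm behind it (manip.grip_point_offset is the distance from the TCP to the grasp point, in m); z points along the fingers, y is the line along which they close (so a half turn about z gives the same grasp; the last joint's range is limited). The gripper opens to 85 mm and grips with 20 to 120 N. Pads are 22 mm wide; open, the fingers measure 114 mm over their backs; the gripper's body (76 mm by 85 mm) begins 54 mm behind the grasp point. The pads swing forward as they close: fully open they stand 13 mm farther back than shut.
Start: joints at [1.29, 0.332, -0.065, 1.46, 0.022, 1.35, -0.088], TCP at [0.159, -0.604, 0.231] pointing down, gripper open.
Joint ranges: [-2.6, 2.6], [-0.5, 2.12], [-1.47, 1.34], [0.16, 2.42], [-1.27, 4.41], [0.06, 2.06], [-2.6, 2.6]. Speed limits (rad/s): [2.22, 2.22, 2.79, 2.79, 3.14, 3.14, 3.14].

INTERFACE

Orientations are given as a unit quaternion [x, y, z, w].
In Python, from workcell import manip gives the robot as it stands. The module is installed in compiled form; this text tells all that it offers.
- The arm moves only by the shell command python3 -m inch 'ROWS' [OPENING] [FORCE]. ROWS is JSON, a list of rows, each a list of 2 entries, a list of its own where there are three numbers: the shift along the tool's x, y, z each as a share of 0.08 m, from -1 to 1, then the turn, a rotation vector about the tool's x, y, z each as a share of 45 degrees, from -1 to 1. A call has exactly 10 rows; each row is the pose to reach, as a shift and turn from the pose commanded when the call began, along the tool's axes at that moment; what a row does not reach only later rows make up. A row lasts 1/10 s, in which the tool goes at most 50 mm and 8.59 degrees, less where a joint would pass 70% of its speed; a pose out of reach is approached as far as the arm can. A call with a number of a shift or a turn outside -1 to 1 is refused whole. A call with a gripper value outside its range is refused whole. OPENING is the opening, from 0 (shut) to 1 (fully open), set as the call begins (- or left out, the last holds). The fingers move at their own pace and stop on an object; FORCE is the grip in N (left out, the last holds). Time passes only in rows, so rows that repeat a pose let the fingers close, or fill a call up. It gives the time, the measured TCP pose, the force, the opening and the grip force at its end, in the units of the state.
- manip.get_obs(): the state, without advancing time (a new reading comes with each control period).
- manip.camera(name): name is "scene" or "side" or "wrist"; returns the picture (384x512x3 uint8, red, green, blue); there is no depth.
- manip.camera_params(name): a dict with "fov_y" (degrees; the focal length in pixels is half the picture's height over the tangent of half this angle, whatever the lens; pixels are square), "cx", "cy" (the principal point, pixels), "camera_from_world" (4x4, takes a point from world to camera coordinates); the wrist camera has in their place "T_tool_cam" (4x4, takes a point from camera to tool coordinates, whose origin is the TCP and whose axes are the flange's). Camera axes: x right, y up, looking along -z (the intrinsics and any distortion apply to the point x, -y, -z); pixel columns grow to the right and rows downward; lengths in m; the calibration is good to about 2 mm. The wrist camera is an equidistant fisheye: a pixel r from the principal point sees the ray r / f radians off the axis. A picture is of the moment at which its call begins: read the wrist's pose just before it. camera_params takes no time and is no camera call.
- manip.hand_in(): hands the job in; it is judged then, once.
The state is a dict: "clock": time; "joint_pos": joint angles; "joint_velocities": joint speeds; "tau": joint torques, N m; "position": TCP position; "ee_rot": TCP orientation; "ft_force": force on the tool from outside, world axes, zero at the start; "torque": the same for the moment, N m; "grip_width": opening from 0.0 (shut) to 1.0 (fully open); "grasp_force": force on a finger pad.
Only numpy, scipy, OpenCV 4.12 (cv2) and the standard library are available. Lean on these libraries where they do the work, as an engineer would, in place of code of your own. Each camera call takes 0.05 s, during which the arm holds its last target. There are 200 camera calls.

## Working session

There is one attempt and no reset: what is moved stays moved. The work goes in short steps, Python scripts to look and compute and a shell command to move; the robot and the scene stay as the last step left them, time stands still between calls to the robot, and variables do not carry over. Pictures are saved under pics/ and viewed, at most 10 in all, crops included, and the job is handed in when it is done.

```bash
mkdir -p pics; python3 - <<'E'
from workcell import manip
import cv2,numpy as np
o=manip.get_obs(); print({k:np.round(v,3).tolist() for k,v in o.items()})
for n in("scene","side","wrist"):
    im=manip.camera(n); cv2.imwrite(f"pics/{n}0.png",im[:,:,::-1]); print(n,manip.camera_params(n))
a=[cv2.imread(f"pics/{n}0.png") for n in("scene","side")]
E
```

```text
{'clock': 0.0, 'joint_pos': [1.29, 0.333, -0.065, 1.461, 0.022, 1.35, -0.088], 'joint_velocities': [-0.001, -0.002, 0.001, -0.0, 0.0, -0.001, -0.001], 'tau': [0.0, -62.545, 0.049, -39.16, 0.016, 0.01, -0.0], 'position': [0.159, -0.604, 0.231], 'ee_rot': [0.992, 0.129, -0.0, -0.001], 'ft_force': [0.132, 0.453, 0.872], 'torque': [0.041, 0.002, -0.039], 'grasp_force': 0.0, 'grip_width': 0.999}
scene {'fov_y': 44.87172691831192, 'cx': 257.6909885167493, 'cy': 194.3024898220939, 'camera_from_world': array([[-0.52974433, -0.8480936 , -0.01040108,  0.35343785],
       [ 0.33385242, -0.21977591,  0.91664667, -0.2522773 ],
       [-0.77968808,  0.48211595,  0.39956314, -0.67204625],
       [ 0.        ,  0.        ,  0.        ,  1.        ]])}
side {'fov_y': 46.309331040920135, 'cx': 253.7557058782114, 'cy': 189.4323434429915, 'camera_from_world': array([[-0.9979978 ,  0.06323786,  0.00116573,  0.55704577],
       [-0.02464173, -0.40572952,  0.91366095, -0.05770947],
       [ 0.05825094,  0.9118029 ,  0.40647546, -1.04111725],
       [ 0.        ,  0.        ,  0.        ,  1.        ]])}
wrist {'fov_y': 65.70646984690485, 'cx': 256.5435432602477, 'cy': 188.40281004425555, 'T_tool_cam': array([[ 7.62628831e-05,  9.66207329e-01,  2.57766157e-01,
         6.69599038e-02],
       [ 9.99999684e-01, -2.77708378e-04,  7.45097860e-04,
        -8.96805776e-05],
       [ 7.91502835e-04,  2.57766018e-01, -9.66207045e-01,
        -1.42074496e-01],
       [ 0.00000000e+00,  0.00000000e+00,  0.00000000e+00,
         1.00000000e+00]])}
```

View pics/scene0.png

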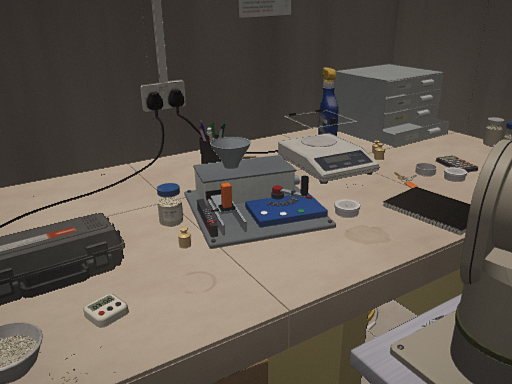

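View pics/side0.png

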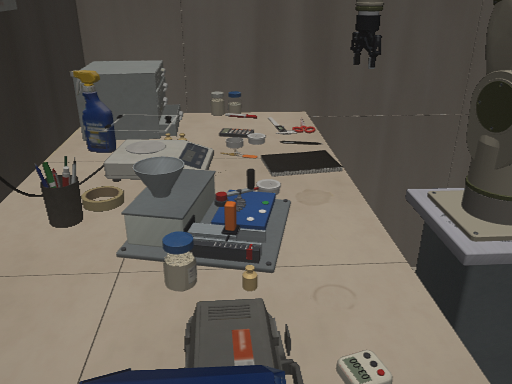

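The scene view shows the orange handle near (227,196), the black knob near (305,186) and the discs on the blue panel. The side view shows the handle at (231,218), the knob at (251,179) and the red clip at about (250,253). Next I enlarge both.

```bash
python3 - <<'E'
import cv2,numpy as np
a=cv2.imread("pics/scene0.png")[140:240,180:365]; b=cv2.imread("pics/side0.png")[155:275,115:300]
r=lambda i,h:cv2.resize(i,(740,h),interpolation=cv2.INTER_CUBIC)
cv2.imwrite("pics/z0.png",cv2.resize(np.vstack([r(a,400),r(b,480)]),None,fx=.68,fy=.68,interpolation=cv2.INTER_AREA))
E
```

```text
(no output)
```

View pics/z0.png

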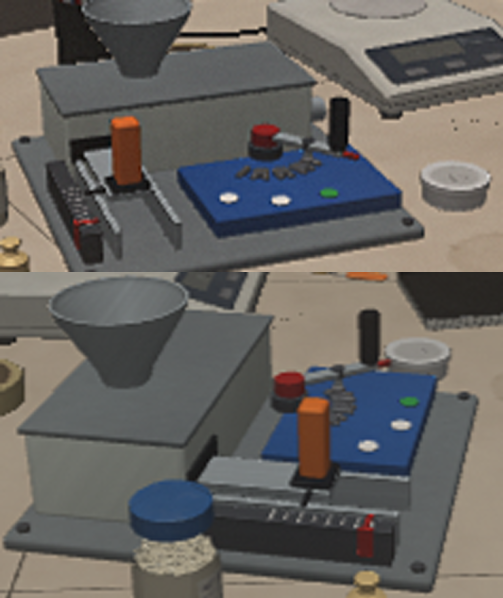

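The enlarged view shows the green disc as the first notch beside park (0.45), with two white discs to its left. The red clip is at the front end of the rail. I take disc pixels from the zoom and fit the divider's pose.

```bash
cat > h.py <<'E'
from workcell import manip
import numpy as np
from scipy.spatial.transform import Rotation as R
def ray(n,u,v,obs=None):
    P=manip.camera_params(n); f=192/np.tan(np.radians(P["fov_y"])/2)
    d=np.array([u-P["cx"],v-P["cy"]])
    if n=="wrist":
        r=np.hypot(*d); t=r/f; c=np.array([*(d/max(r,1e-9)*np.sin(t)),np.cos(t)])*[1,-1,-1]
        Rt=R.from_quat(obs["ee_rot"]).as_matrix(); T=P["T_tool_cam"]
        return np.array(obs["position"])+Rt@T[:3,3], Rt@T[:3,:3]@c
    c=np.array([d[0]/f,d[1]/f,1])*[1,-1,-1]; M=P["camera_from_world"]
    return -M[:3,:3].T@M[:3,3], M[:3,:3].T@c
def onz(n,u,v,z,obs=None):
    o,d=ray(n,u,v,obs); return o+d*(z-o[2])/d[2]
def W(p,D):  # divider pose x,y,yaw -> world
    c,s=np.cos(D[2]),np.sin(D[2]); return np.array([D[0]+c*p[0]-s*p[1],D[1]+s*p[0]+c*p[1]])
def arm(q,r=.1): a=.675-q; return np.array([-r*np.cos(a),-.06-r*np.sin(a)])
E
python3 - <<'E'
from h import *
import cv2
from scipy.optimize import least_squares
px={"scene":[(301.3,210.6),(283.3,213.5),(264.2,212.4)],"side":[(265.4,202.4),(262.4,210.9),(250.7,219)]}
pts=[];mod=[]
for n in px:
    for q,(u,v) in zip((.45,.9,1.35),px[n]):
        p=onz(n,u,v,.032)[:2]; pts.append(p); mod.append(arm(q)); print(n,q,p.round(4))
    im=cv2.imread(f"pics/{n}0.png"); hsv=cv2.cvtColor(im,cv2.COLOR_BGR2HSV)
    m=cv2.inRange(hsv,(5,170,90),(15,255,255)); k,_,st,ce=cv2.connectedComponentsWithStats(m)
    i=[j for j in range(1,k) if st[j,4]>60]
    print(n,[(st[j].tolist(),ce[j].round(1).tolist(),onz(n,*ce[j],.079).round(4).tolist()) for j in i])
s=least_squares(lambda D:np.concatenate([W(m,D)-p for m,p in zip(mod,pts)]),[.6,0,0])
D=s.x;print("D",D.round(4),s.fun.round(4))
print("knob",W(arm(0,.075),D),"nose45",W(arm(.45),D),"handle",W((-.01,.085),D))
for n,(u,v) in {"scene":(305,176.4),"side":(250.7,169.5)}.items(): print(n,"knobtop",onz(n,u,v,.1).round(4))
for n,(u,v) in {"scene":(211.3,222.5),"side":(249.9,246)}.items(): print(n,"redclip",onz(n,u,v,.043).round(4))
E
```

```text
scene 0.45 [ 0.5302 -0.0353]
scene 0.9 [0.5405 0.0088]
scene 1.35 [0.5696 0.0427]
scene [([221, 183, 11, 25, 219], [225.8, 194.7], [0.6138, 0.1182, 0.079]), ([48, 227, 27, 11, 76], [59.4, 232.5], [0.6299, 0.4759, 0.079])]
side 0.45 [ 0.5297 -0.0294]
side 0.9 [0.54   0.0131]
side 1.35 [0.5678 0.0495]
side [([225, 201, 11, 30, 259], [229.6, 215.1], [0.6125, 0.12, 0.079]), ([233, 330, 20, 28, 312], [241.9, 345.2], [0.6023, 0.4675, 0.079])]
D [ 0.6439  0.0253 -0.2335] [-0.0001  0.0031 -0.0001  0.0023 -0.0011  0.0031  0.0003 -0.0028  0.0003
 -0.0019  0.0007 -0.0038]
knob [ 0.56222315 -0.06514233] nose45 [ 0.53003598 -0.03224431] handle [0.65385805 0.11028144]
scene knobtop [ 0.5632 -0.0687  0.1   ]
side knobtop [ 0.5613 -0.0634  0.1   ]
scene redclip [0.5711 0.1788 0.043 ]
side redclip [0.5766 0.1769 0.043 ]
```

The disc fit gives a divider yaw of about -0.23. The handle and clip agree with that if the handle stands about 42 mm ahead of the gate's origin. I now move above the lever; the present tool yaw already closes along the knob's tangent.

```bash
for i in 1 2 3 4 5 6; do python3 -m inch '[[[0.09,-0.07,0],[0,0,0]],[[0.19,-0.15,0],[0,0,0]],[[0.28,-0.22,0],[0,0,0]],[[0.38,-0.3,0],[0,0,0]],[[0.47,-0.37,0],[0,0,0]],[[0.56,-0.45,0],[0,0,0]],[[0.66,-0.52,0],[0,0,0]],[[0.75,-0.6,0],[0,0,0]],[[0.85,-0.67,0],[0,0,0]],[[0.94,-0.745,0],[0,0,0]]]' | tail -c 400; done
python3 - <<'E'
from h import *
import cv2,json
o=manip.get_obs(); im=manip.camera("wrist"); cv2.imwrite("pics/w1.png",im[:,:,::-1])
json.dump({k:np.array(o[k]).tolist() for k in("position","ee_rot")},open("w1.json","w")); print(o["position"],o["clock"],o["joint_pos"])
E
```

```text
clock: 1.15
position: [0.2175, -0.5269, 0.2314]
ee_rot: [0.992, 0.129, 0.0, 0.0]
ft_force: [0.6, 0.4, 1.3]
grip_width: 0.999
grasp_force: 0.0
clock: 2.15
position: [0.275, -0.4501, 0.2313]
ee_rot: [0.992, 0.129, 0.0, 0.0]
ft_force: [0.4, -0.6, 0.6]
grip_width: 0.998
grasp_force: 0.0
clock: 3.15
position: [0.3325, -0.3733, 0.2313]
ee_rot: [0.992, 0.129, 0.0, 0.0]
ft_force: [-0.1, 0.5, 0.1]
grip_width: 0.999
grasp_force: 0.0
clock: 4.15
position: [0.39, -0.2965, 0.2313]
ee_rot: [0.992, 0.129, 0.0, 0.0]
ft_force: [-0.3, -0.1, 1.0]
grip_width: 0.997
grasp_force: 0.0
clock: 5.15
position: [0.4475, -0.2197, 0.2313]
ee_rot: [0.992, 0.129, 0.0, 0.0]
ft_force: [-0.0, 1.1, -0.2]
grip_width: 0.997
grasp_force: 0.0
clock: 6.15
position: [0.505, -0.1429, 0.2313]
ee_rot: [0.992, 0.129, 0.0, 0.0]
ft_force: [-0.4, -0.9, 0.3]
grip_width: 1.001
grasp_force: 0.0
[ 0.5050057  -0.14292317  0.23130276] 6.15 [ 0.67240425  0.14965945 -0.52885525  1.70129248  0.07797205  1.31152171
 -1.18458862]
```

View pics/w1.png

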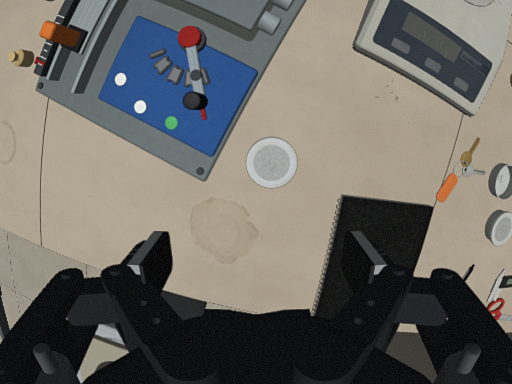

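The wrist picture shows the green disc at (171,123), the whites at (140,107) and (120,79), the knob top at (194,100), the red pivot cap at (190,38), the orange handle top near (52,32) and the red clip at (38,63).

```bash
python3 - <<'E'
from h import *
import cv2,json
from scipy.optimize import least_squares
o=json.load(open("w1.json")); im=cv2.imread("pics/w1.png"); hsv=cv2.cvtColor(im,cv2.COLOR_BGR2HSV)
def comps(lo,hi,box,amin=6):
    x0,y0,x1,y1=box; k,_,st,ce=cv2.connectedComponentsWithStats(cv2.inRange(hsv[y0:y1,x0:x1],lo,hi))
    return [(ce[j]+[x0,y0],st[j,4]) for j in range(1,k) if st[j,4]>=amin]
g=max(comps((45,80,60),(85,255,255),(160,110,185,135)),key=lambda c:c[1])[0]
w=sorted([c[0] for c in comps((0,0,190),(180,60,255),(105,65,155,118),40)],key=lambda c:-c[0])
print(g,w,"redclip",comps((0,150,60),(4,255,255),(25,50,50,80)),comps((172,150,60),(180,255,255),(25,50,50,80)))
P=[onz("wrist",*p,.032,o)[:2] for p in[g,*w]]; print(np.round(P,4))
M=[arm(q) for q in(.45,.9,1.35)]
s=least_squares(lambda D:np.concatenate([W(m,D)-p for m,p in zip(M,P)]),[.64,.02,-.2]); D=s.x
print("D",D.round(4),s.fun.round(4)); json.dump(D.tolist(),open("D.json","w"))
k=onz("wrist",194,100,.1,o); print("knob seen",k.round(4),"model",W(arm(0,.075),D).round(4),"at .45",W(arm(.45,.075),D).round(4))
E
```

```text
[171.01515152 122.3030303 ] [array([139.61538462, 106.4017094 ]), array([119.97115385,  78.75      ])] redclip [(array([38.96774194, 61.12903226]), np.int32(31))] []
[[ 0.5335 -0.0315]
 [ 0.544   0.0121]
 [ 0.5724  0.0466]]
D [ 0.6477  0.0257 -0.2379] [ 0.      0.0001  0.0001 -0.0001 -0.0001 -0.0001]
knob seen [ 0.5659 -0.0671  0.1   ] model [ 0.5656 -0.0644] at .45 [ 0.5585 -0.0317]
```

```bash
python3 -m inch '[[[0.1,-0.07,0],[0,0,0]],[[0.2,-0.15,0],[0,0,0]],[[0.3,-0.23,0],[0,0,0]],[[0.4,-0.3,0],[0,0,0]],[[0.5,-0.37,0],[0,0,0]],[[0.6,-0.45,0],[0,0,0]],[[0.7,-0.53,0],[0,0,0]],[[0.8,-0.6,0],[0,0,0]],[[0.9,-0.68,0],[0,0,0]],[[0.98,-0.74,0],[0,0,0]]]'
python3 -m inch '[[[0,0,0.1],[0,0,0]],[[0,0,0.2],[0,0,0]],[[0,0,0.3],[0,0,0]],[[0,0,0.4],[0,0,0]],[[0,0,0.5],[0,0,0]],[[0,0,0.6],[0,0,0]],[[0,0,0.7],[0,0,0]],[[0,0,0.8],[0,0,0]],[[0,0,0.9],[0,0,0]],[[0,0,1],[0,0,0]]]'
python3 - <<'E'
from h import *
import cv2
im=manip.camera("wrist"); cv2.imwrite("pics/w2.png",im[:,:,::-1])
E
```

```text
clock: 7.2
position: [0.5657, -0.0654, 0.2313]
ee_rot: [0.992, 0.129, 0.0, -0.0]
ft_force: [-0.1, 0.1, 0.0]
grip_width: 1.002
grasp_force: 0.0
clock: 8.2
position: [0.5652, -0.0663, 0.1507]
ee_rot: [0.992, 0.129, 0.0, 0.0]
ft_force: [0.1, 0.5, -0.2]
grip_width: 1.002
grasp_force: 0.0
```

View pics/w2.png

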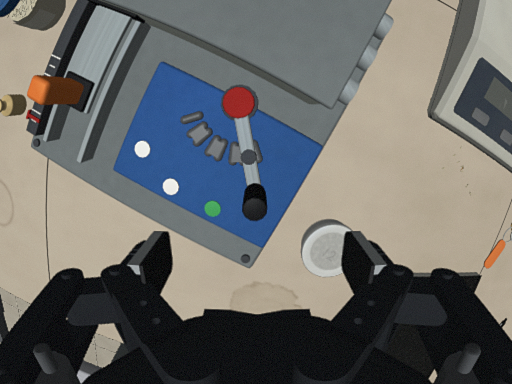

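The knob at (254,202) is centred between the fingers at column 255, and the tin lies well below finger height. I descend and close.

```bash
python3 -m inch '[[[0,0,0.11],[0,0,0]],[[0,0,0.22],[0,0,0]],[[0,0,0.33],[0,0,0]],[[0,0,0.44],[0,0,0]],[[0,0,0.55],[0,0,0]],[[0,0,0.66],[0,0,0]],[[0,0,0.77],[0,0,0]],[[0,0,0.88],[0,0,0]],[[0,0,0.96],[0,0,0]],[[0,0,1],[0,0,0]]]'
python3 -m inch '[[[0,0,0.06],[0,0,0]],[[0,0,0.06],[0,0,0]],[[0,0,0.06],[0,0,0]],[[0,0,0.06],[0,0,0]],[[0,0,0.06],[0,0,0]],[[0,0,0.06],[0,0,0]],[[0,0,0.06],[0,0,0]],[[0,0,0.06],[0,0,0]],[[0,0,0.06],[0,0,0]],[[0,0,0.06],[0,0,0]]]' 0 30
python3 - <<'E'
from h import *
import json
D=json.load(open("D.json")); o=manip.get_obs(); Rt=R.from_quat(o["ee_rot"]).as_matrix()
for q in (.15,.3,.45,.47): print(q,(Rt.T@np.array([*(W(arm(q,.075),D)-W(arm(0,.075),D)),0])/.08).round(3))
E
```

```text
clock: 9.25
position: [0.5649, -0.0663, 0.0705]
ee_rot: [0.992, 0.129, -0.0, -0.0]
ft_force: [-0.8, 0.1, 0.3]
grip_width: 1.002
grasp_force: 0.0
clock: 10.25
position: [0.5655, -0.0661, 0.067]
ee_rot: [0.992, 0.129, 0.0, 0.0]
ft_force: [-2.3, 2.2, 5.0]
grip_width: 0.201
grasp_force: 30.9
0.15 [-0.015 -0.14  -0.   ]
0.3 [-0.008 -0.28  -0.   ]
0.45 [ 0.019 -0.418 -0.   ]
0.47 [ 0.024 -0.436 -0.   ]
```

```bash
python3 -m inch '[[[-0.005,-0.05,0],[0,0,0]],[[-0.01,-0.1,0],[0,0,0]],[[-0.015,-0.15,0],[0,0,0]],[[-0.015,-0.2,0],[0,0,0]],[[-0.01,-0.25,0],[0,0,0]],[[-0.005,-0.3,0],[0,0,0]],[[0,-0.35,0],[0,0,0]],[[0.01,-0.39,0],[0,0,0]],[[0.02,-0.42,0],[0,0,0]],[[0.02,-0.42,0],[0,0,0]]]'
python3 -m inch '[[[0,0,0],[0,0,0]],[[0,0,0],[0,0,0]],[[0,0,0],[0,0,0]],[[0,0,0],[0,0,0]],[[0,0,0],[0,0,0]],[[0,0,0],[0,0,0]],[[0,0,0],[0,0,0]],[[0,0,-0.2],[0,0,0]],[[0,0,-0.4],[0,0,0]],[[0,0,-0.6],[0,0,0]]]' 1 
python3 -m inch '[[[0,0,-0.1],[0,0,0]],[[0,0,-0.2],[0,0,0]],[[0,0,-0.3],[0,0,0]],[[0,0,-0.4],[0,0,0]],[[0,0,-0.5],[0,0,0]],[[0,0,-0.6],[0,0,0]],[[0,0,-0.7],[0,0,0]],[[0,0,-0.8],[0,0,0]],[[0,0,-0.9],[0,0,0]],[[0,0,-1],[0,0,0]]]'
python3 - <<'E'
from h import *
import cv2,json
o=manip.get_obs(); im=manip.camera("wrist"); cv2.imwrite("pics/w3.png",im[:,:,::-1])
json.dump({k:np.array(o[k]).tolist() for k in("position","ee_rot")},open("w3.json","w"))
E
```

```text
clock: 11.25
position: [0.5581, -0.0342, 0.0667]
ee_rot: [0.992, 0.128, -0.0, 0.001]
ft_force: [-2.0, -2.3, 5.6]
grip_width: 0.207
grasp_force: 30.9
clock: 12.25
position: [0.5586, -0.0333, 0.1167]
ee_rot: [0.992, 0.129, 0.001, 0.0]
ft_force: [0.7, 0.1, 0.2]
grip_width: 0.997
grasp_force: 0.0
clock: 13.25
position: [0.5582, -0.0334, 0.1951]
ee_rot: [0.992, 0.129, -0.0, 0.0]
ft_force: [0.3, -0.5, 0.5]
grip_width: 1.003
grasp_force: 0.0
```

View pics/w3.png

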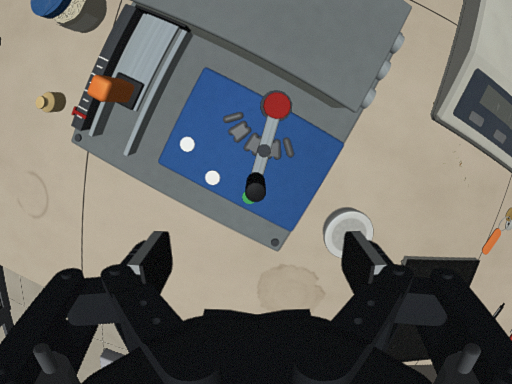

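The lever now lies over the green disc (knob at (256,183), green peeping out at (250,198)). The handle is at (112,90) and the red clip at (79,115). I check the lever angle and enlarge the gate area.

```bash
python3 - <<'E'
from h import *
import cv2,json
o=json.load(open("w3.json")); D=json.load(open("D.json"))
k=onz("wrist",256,182,.1,o)[:2]; v=R.from_euler('z',-D[2]).as_matrix()[:2,:2]@(k-W((0,-.06),D))
print("knob",k,"r",np.hypot(*v),"q",.675-np.arctan2(-v[1],-v[0]))
im=cv2.imread("pics/w3.png")[50:150,50:170]; cv2.imwrite("pics/z3.png",cv2.resize(im,(720,600),interpolation=cv2.INTER_CUBIC))
E
```

```text
knob [ 0.56678978 -0.03039575] r 0.06676581748462751 q 0.47052484873762723
```

View pics/z3.png

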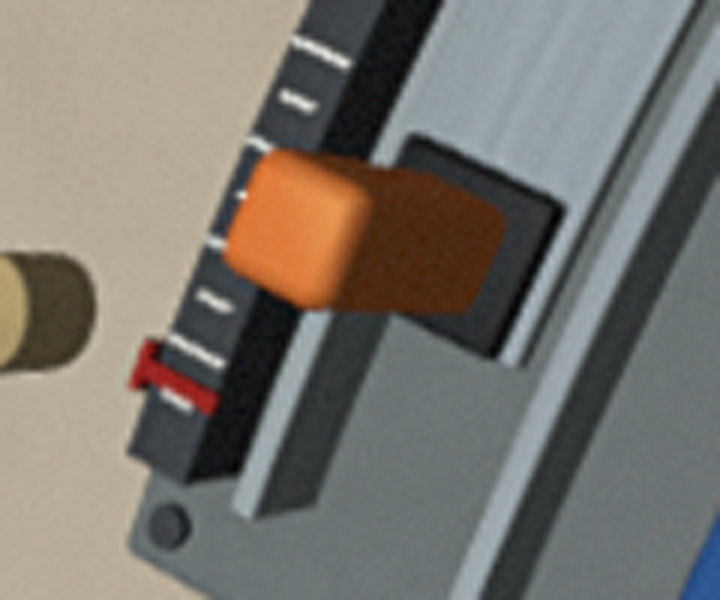

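Lever q ≈ 0.47 within measurement error, so it is seated. The zoom shows the handle's top face at full-picture (99.5,88) and the red line's middle at about (80.3,114.2).

```bash
python3 - <<'E'
from h import *
import json
o=json.load(open("w3.json")); D=json.load(open("D.json")); o1=json.load(open("w1.json"))
iv=lambda p:R.from_euler('z',-D[2]).as_matrix()[:2,:2]@(np.array(p[:2])-D[:2])
z=lambda u,v:(50+u/6,50+v/6)
h=onz("wrist",*z(297,228),.106,o); m=onz("wrist",*z(180,385),.043,o); m1=onz("wrist",39,61.1,.043,o1)
f=[onz("wrist",*z(*c),.051,o) for c in((413,135),(565,210),(495,358))]
for n,p in dict(handle=h,mark=m,mark_w1=m1,footBL=f[0],footBR=f[1],footFR=f[2],scene=(.6138,.1182),side=(.6125,.12)).items(): print(n,np.round(p,4),iv(p).round(4))
E
```

```text
handle [0.6141 0.1185 0.106 ] [-0.0545  0.0823]
mark [0.5793 0.1749 0.043 ] [-0.1016  0.1289]
mark_w1 [0.5804 0.1775 0.043 ] [-0.1012  0.1317]
footBL [0.6313 0.1312 0.051 ] [-0.0408  0.0987]
footBR [0.6233 0.0995 0.051 ] [-0.0411  0.066 ]
footFR [0.5965 0.1065 0.051 ] [-0.0687  0.0664]
scene [0.6138 0.1182] [-0.0547  0.0819]
side [0.6125 0.12  ] [-0.0564  0.0834]
```

```bash
python3 -m inch '[[[0.06,-0.08,0],[0,0,0]],[[0.12,-0.17,0],[0,0,0]],[[0.17,-0.25,0],[0,0,0]],[[0.23,-0.33,0],[0,0,0]],[[0.29,-0.41,0],[0,0,0]],[[0.35,-0.5,0],[0,0,0]],[[0.41,-0.58,0],[0,0,0]],[[0.46,-0.66,0],[0,0,0]],[[0.52,-0.75,0],[0,0,0]],[[0.58,-0.83,0],[0,0,0]]]'
python3 -m inch '[[[0.06,-0.08,0],[0,0,0.06]],[[0.12,-0.17,0],[0,0,0.12]],[[0.17,-0.25,0],[0,0,0.18]],[[0.23,-0.33,0],[0,0,0.25]],[[0.29,-0.41,0],[0,0,0.32]],[[0.35,-0.5,0],[0,0,0.38]],[[0.41,-0.58,0],[0,0,0.44]],[[0.46,-0.66,0],[0,0,0.5]],[[0.52,-0.75,0],[0,0,0.57]],[[0.58,-0.83,0],[0,0,0.63]]]'
python3 -m inch '[[[0,0,0],[0,0,0]],[[0,0,0.05],[0,0,0]],[[0,0,0.1],[0,0,0]],[[0,0,0.15],[0,0,0]],[[0,0,0.2],[0,0,0]],[[0,0,0.25],[0,0,0]],[[0,0,0.3],[0,0,0]],[[0,0,0.35],[0,0,0]],[[0,0,0.4],[0,0,0]],[[0,0,0.4],[0,0,0]]]'
python3 - <<'E'
from h import *
import cv2,json
o=manip.get_obs(); im=manip.camera("wrist"); cv2.imwrite("pics/w4.png",im[:,:,::-1])
json.dump({k:np.array(o[k]).tolist() for k in("position","ee_rot")},open("w4.json","w"))
E
```

```text
clock: 14.3
position: [0.5863, 0.0434, 0.1945]
ee_rot: [0.992, 0.129, 0.0, 0.0]
ft_force: [-0.0, -0.1, -0.6]
grip_width: 0.999
grasp_force: 0.0
clock: 15.3
position: [0.6142, 0.1194, 0.1944]
ee_rot: [0.993, -0.119, -0.0, 0.0]
ft_force: [0.1, 0.1, -0.5]
grip_width: 1.002
grasp_force: 0.0
clock: 16.3
position: [0.6138, 0.1185, 0.1618]
ee_rot: [0.993, -0.118, -0.0, 0.0]
ft_force: [-0.3, -0.6, 0.2]
grip_width: 0.997
grasp_force: 0.0
```

View pics/w4.png

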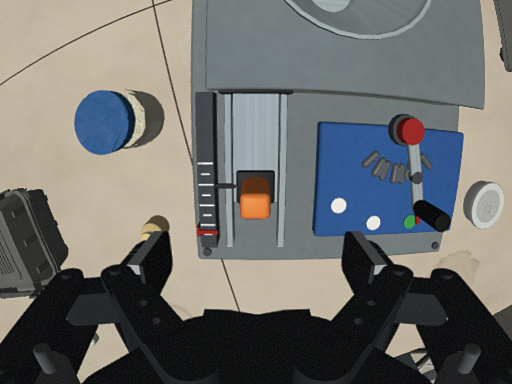

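The handle top at (255,205) is centred between the fingers, the pointer tip is at about (217,186) and the red line at (208,232). I check the jar and brass clearances and the travel.

```bash
python3 - <<'E'
from h import *
import json,cv2
o=json.load(open("w4.json")); Rt=R.from_quat(o["ee_rot"]).as_matrix()
hsv=cv2.cvtColor(cv2.imread("pics/w4.png"),cv2.COLOR_BGR2HSV)
b=hsv[222:242,194:222]; r=cv2.inRange(b,(0,150,60),(4,255,255))|cv2.inRange(b,(174,150,60),(180,255,255)); v,u=np.nonzero(r)
print("red rows",np.bincount(v),"cols",u.min()+194,u.max()+194)
L=lambda u,v,z:((Rt.T@(onz("wrist",u,v,z,o)-o["position"]))*1000).round(1)
print("mark",L(208,222+v.mean(),.043)); print("pointer",L(217,186,.045)); print("jar cap",L(104,122,.092)); print("brass",L(154,226,.042)); print("handle",L(255,204,.106))
E
```

```text
red rows [ 0  0  0  0  0  3  3  3 21 21 21 21  5  3  2] cols 197 217
mark [-45.9 -47.8 118.8]
pointer [ -0.2 -36.9 116.8]
jar cap [  63.3 -119.2   69.7]
brass [ -41.9 -102.7  119.8]
handle [ 2.5 -2.2 55.8]
```

```bash
python3 -m inch '[[[0,0,0.11],[0,0,0]],[[0,0,0.22],[0,0,0]],[[0,0,0.33],[0,0,0]],[[0,0,0.44],[0,0,0]],[[0,0,0.55],[0,0,0]],[[0,0,0.66],[0,0,0]],[[0,0,0.77],[0,0,0]],[[0,0,0.88],[0,0,0]],[[0,0,0.96],[0,0,0]],[[0,0,1],[0,0,0]]]'
python3 -m inch '[[[0,0,0.06],[0,0,0]],[[0,0,0.12],[0,0,0]],[[0,0,0.18],[0,0,0]],[[0,0,0.18],[0,0,0]],[[0,0,0.18],[0,0,0]],[[0,0,0.18],[0,0,0]],[[0,0,0.18],[0,0,0]],[[0,0,0.18],[0,0,0]],[[0,0,0.18],[0,0,0]],[[0,0,0.18],[0,0,0]]]'
python3 -m inch '[[[0,0,0],[0,0,0]],[[0,0,0],[0,0,0]],[[0,0,0],[0,0,0]],[[0,0,0],[0,0,0]],[[0,0,0],[0,0,0]],[[0,0,0],[0,0,0]],[[0,0,0],[0,0,0]],[[0,0,0],[0,0,0]],[[0,0,0],[0,0,0]],[[0,0,0],[0,0,0]]]' 0 60
```

```text
clock: 17.35
position: [0.6138, 0.1186, 0.0816]
ee_rot: [0.993, -0.118, -0.0, 0.0]
ft_force: [-0.2, -0.6, -0.3]
grip_width: 0.999
grasp_force: 0.0
clock: 18.35
position: [0.6141, 0.1187, 0.0681]
ee_rot: [0.993, -0.118, 0.0, 0.0]
ft_force: [-0.3, 0.1, -0.3]
grip_width: 0.996
grasp_force: 0.0
clock: 19.35
position: [0.6143, 0.1197, 0.0684]
ee_rot: [0.993, -0.118, 0.0, -0.001]
ft_force: [1.9, 5.9, 0.4]
grip_width: 0.252
grasp_force: 61.3
```

```bash
python3 -m inch '[[[-0.07,0,0],[0,0,0]],[[-0.14,0,0],[0,0,0]],[[-0.21,0,0],[0,0,0]],[[-0.28,0,0],[0,0,0]],[[-0.35,0,0],[0,0,0]],[[-0.42,0,0],[0,0,0]],[[-0.49,0,0],[0,0,0]],[[-0.54,0,0],[0,0,0]],[[-0.57,0,0],[0,0,0]],[[-0.57,0,0],[0,0,0]]]'
python3 - <<'E'
from h import *
import cv2,json
o=manip.get_obs(); im=manip.camera("wrist")[:,:,::-1]; s=manip.camera("side")[:,:,::-1]
cv2.imwrite("pics/w5.png",im); cv2.imwrite("pics/s5.png",s)
json.dump({k:np.array(o[k]).tolist() for k in("position","ee_rot")},open("w5.json","w"))
r=lambda i,w,h:cv2.resize(i,(w,h),interpolation=cv2.INTER_CUBIC)
cv2.imwrite("pics/z5.png",np.hstack([r(im[120:320,150:280],390,600),r(s[180:280,180:248+17],400,600)]))
E
```

```text
clock: 20.35
position: [0.5705, 0.1305, 0.0684]
ee_rot: [0.993, -0.118, 0.001, -0.001]
ft_force: [6.4, 6.5, -4.0]
grip_width: 0.251
grasp_force: 61.0
```

View pics/z5.png

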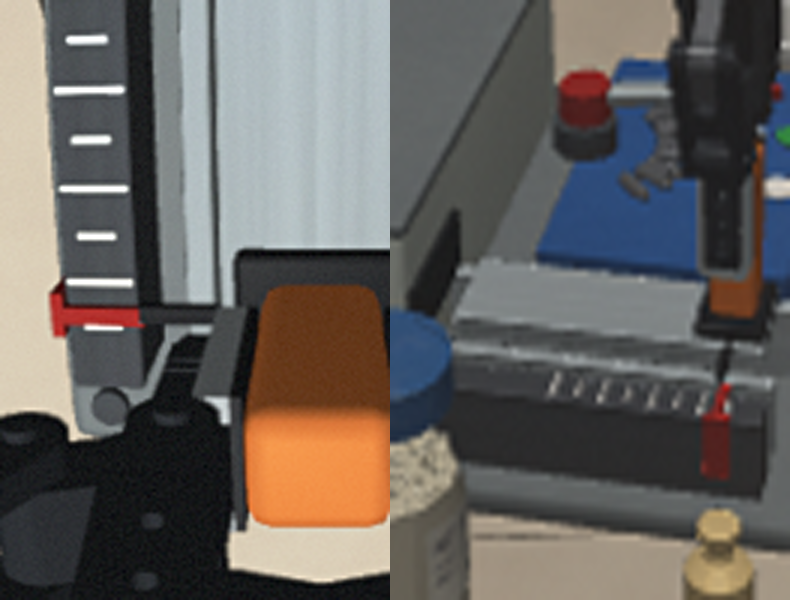

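The wrist view shows the pointer (zoom row ~313) almost level with the red line (~316.5). The side view also shows the pointer running into the clip. I get the remaining offset by ray casting.

```bash
python3 - <<'E'
from h import *
import json,cv2
o=json.load(open("w5.json")); D=json.load(open("D.json")); im=cv2.imread("pics/w5.png").astype(int)
iv=lambda p:R.from_euler('z',-D[2]).as_matrix()[:2,:2]@(np.array(p[:2])-D[:2])
red=im[:,:,2]-im[:,:,1]; rr=np.arange(214,234)
def cen(c,w): w=np.clip(w,0,None); return (w*rr).sum()/w.sum()
for c in (178,184,190,195): print("red",c,round(cen(c,red[214:234,c]-30),2))
for c in (200,206,212,218): print("ptr gray",c,im[214:234,c].sum(1)//3)
m=onz("wrist",185,cen(185,red[214:234,185]-30),.043,o); print("mark",iv(m).round(4))
for v in (223.5,224.,224.5,225): print(v,iv(onz("wrist",206,v,.045,o)).round(4))
E
```

```text
red 178 224.83
red 184 225.03
red 190 225.3
red 195 225.51
ptr gray 200 [30 28 26 32 28 30 24 12 33 44 48 46 46 46 31 28 25 31 26 23]
ptr gray 206 [136 136 133 136 136 138 114  54  29  45  49  46  42  48  98 133 138 138
 139 143]
ptr gray 212 [159 159 156 154 154 154 126  61  26  40  52  48  43  45  93 130 128  76
  24  18]
ptr gray 218 [190 188 190 190 193 193 170  86  25  44  48  45  42  44 124 185 174 103
  28  21]
mark [-0.1013  0.129 ]
223.5 [-0.0992  0.1152]
224.0 [-0.0995  0.1153]
224.5 [-0.0998  0.1153]
225 [-0.1002  0.1153]
```

About 1 mm short by both methods, so a small correction follows.

```bash
python3 -m inch '[[[-0.006,0,0],[0,0,0]],[[-0.012,0,0],[0,0,0]],[[-0.012,0,0],[0,0,0]],[[-0.012,0,0],[0,0,0]],[[-0.012,0,0],[0,0,0]],[[-0.012,0,0],[0,0,0]],[[-0.012,0,0],[0,0,0]],[[-0.012,0,0],[0,0,0]],[[-0.012,0,0],[0,0,0]],[[-0.012,0,0],[0,0,0]]]'
python3 - <<'E'
from h import *
import cv2
im=manip.camera("wrist")[:,:,::-1]; s=manip.camera("scene")[:,:,::-1]
r=lambda i,w,h:cv2.resize(i,(w,h),interpolation=cv2.INTER_CUBIC)
cv2.imwrite("pics/z6.png",np.vstack([r(im[195:250,150:250],700,385),r(s[150:250,160:360],420,210)[:,:].copy() if 0 else cv2.copyMakeBorder(r(s[150:250,160:360],420,210),0,0,0,280,cv2.BORDER_CONSTANT)]))
E
```

```text
clock: 21.45
position: [0.5699, 0.1306, 0.0684]
ee_rot: [0.993, -0.118, 0.001, -0.001]
ft_force: [7.3, 6.9, -4.1]
grip_width: 0.251
grasp_force: 61.0
```

View pics/z6.png

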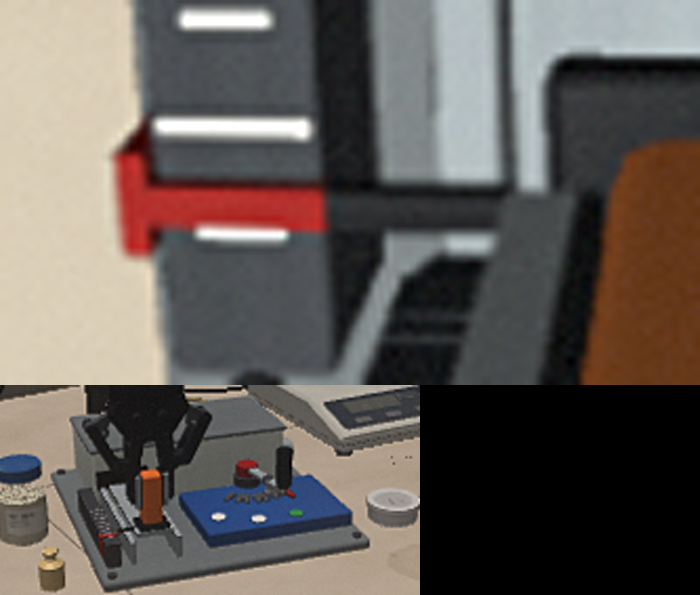

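The pointer's top face (zoom rows 195–230) is level with the red line (185–232). The lever's nose stands over the green disc, and the jar, weight and tin are where they stood. I hand in while holding.

```bash
python3 -c "
from workcell import manip
print(manip.hand_in())"
```

```text
the job is handed in; nothing more can be done
None
```

I seated the selector in the green-disc notch first, then pulled the gate until its pointer was level with the red mark (within about 0.5 mm in the last picture). I handed the job in with the fingers still holding the handle, and the jar, weight and tin were not touched.

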